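Hold a ceramic specimen flush in its microscope holder

ROBOT

A 6-joint arm with a two-finger parallel gripper is mounted at the origin on the work surface. World frame = base frame: x ahead of the robot, y to its left, z up, the work surface at z = 0. Lengths are in mm, angles in degrees, forces in N, time in s.
With the tool pointing down it reaches from about 300 to 850 mm from the base axis. Payload 4.2 kg.
Tool frame: the origin (TCP) lies on the centre line of the jaws, within the pads' length; the fingertips stand 11 mm ahead of it and the grasp point (between the pads) lies 8 mm behind it; z points along the fingers, y is the line along which they close (so a half turn about z gives the same grasp; the last joint's range is limited). The gripper opens to 91 mm and grips with 3 to 60 N. Pads are 32 mm wide; open, the fingers measure 118 mm over their backs; the gripper's body (76 mm by 178 mm) begins 60 mm behind the grasp point.
Start: joints at [-66.119, 18.312, 89.639, -0, 72.044, -1.146], TCP at [243.254, -521.027, 224.976] pointing down, gripper open.
Joint ranges: [-177.97, 177.97], [-48.28, 115.42], [12.27, 149.76], [-77.06, 257.06], [2.81, 150.46], [-146.56, 146.56]. Speed limits (degrees/s): [147.25, 147.25, 180, 180, 180, 180].

INTERFACE

Orientations are given as [roll, pitch, yaw] about the fixed x, y, z axes, in that order (R = Rz(yaw) Ry(pitch) Rx(roll)).
In Python, from workcell import env, grab_frame, camera_model, models gives the robot as it stands.
- The arm moves only by the shell command python3 -m crank 'ROWS' [FORCE]. ROWS is text: rows parted by semicolons, each of 7 numbers parted by spaces: the closure, from -1 (fully open) to 1 (shut), so that 0 is half open, then the shift along the tool's x, y, z in mm, then the turn, a rotation vector about the tool's x, y, z in degrees. A call has 1 to 10 rows; each row shifts and turns the commanded pose from where the row before left it, along the tool's axes as they then stand; what a row does not reach is not made up. A row lasts 1/8 s, in which the tool goes at most 62.5 mm and 10.7 degrees, less where a joint would pass 70% of its speed; a pose out of reach is approached as far as the arm can. A call is refused whole if a number of a shift passes 62.5 or a number of a turn 10.7, either way. A call with a gripper value outside its range is refused whole. The fingers move at their own pace and stop on an object; FORCE is the grip in N (left out, the last holds). Time passes only in rows, so rows that do not move let the fingers close. It gives the time, the measured TCP pose, the force, the opening and the grip force at its end, in the units of the state.
- env.state(): the state, without advancing time (a new reading comes with each control period).
- grab_frame(name): name is "scene" or "top"; returns the picture (480x640x3 uint8, blue, green, red); there is no depth.
- camera_model(name): a dict with "K" (3x3 intrinsics, pixels), "R" (3x3) and "t" (3): a world point X has camera coordinates R X + t. Camera axes: x right, y down, z forward; pixel columns grow to the right and rows downward; lengths in mm; the calibration is good to about 2 mm. A picture is of the moment at which its call begins. camera_model takes no time and is no camera call.
- env.job_done(): hands the job in; it is judged then, once.
Trained networks look in the newest picture that a camera, given by its name, has taken for a name from the list of things; names that differ only in an ending like _2 or _b are one class to them, and where a whole thing is asked for, a point or a joint stands for the part that bears it (a point fixed in the world has none). Each returns a list of dicts, best first, with "p" (0 to 1); they miss things now and then, are a little off and sometimes report something else, mostly with a low value. They report only what shows in the picture. A call takes as long as a camera call.
- models.search_frame(name, camera): "point" ([x, y, z] in mm, in world coordinates, good to about 4 mm: the middle of the surface that is visible of it).
The state is a dict: "time_s": time; "qpos": joint angles; "qvel": joint speeds; "effort": joint torques, N m; "ee_pos": TCP position; "ee_rot": TCP orientation; "force": force on the tool from outside, world axes, zero at the start; "torque": the same for the moment, N m; "gripper_width": finger opening in mm; "gripper_force": force on a finger pad.
Only numpy, scipy, OpenCV 4.12 (cv2) and the standard library are available. Lean on these libraries where they do the work, as an engineer would, in place of code of your own. Each camera call takes 0.05 s, during which the arm holds its last target. There are 200 camera calls.

TASK

Pick up the orange spacer with the sprung brass nose and slide it, upright, down into the one gap behind the specimen tile that is wide enough for it (in front of the shortest blue stop). With its nose, gently push the brittle tile flush along its whole length against the aluminium rail, and finish while still gripping the spacer and holding the tile pressed there, the nose squeezed in about half-way. Touch the tile only with the spacer, and leave the bottle, jar and mouse alone.

Things in the scene. Friction and masses are not known exactly. Their poses are not given: they have to be found in the camera images.
- holder: Fixed dark steel base plate of the specimen holder, 152 (x) x 172 (y) x 8 mm thick, lying on the desk; its turn about the vertical varies. Origin on its underside, 15 mm from the plate's middle towards +x. Its x axis points from the stops to the rail; z up. The rail, the tile and the three stops stand on its top face, 8 mm above the desk.
- rail: Fixed aluminium datum rail on the holder's +x (far) side, 15 mm thick, 140 mm long (y), 12 mm high. Origin: the middle of the foot of its inner face, the face that looks at the tile, on the plate's top; x axis points from the tile into the rail, y along the face, z up.
- stop_short: Shortest of three fixed blue blocks in a row on the holder's -x side, 28 mm between centres; which place it has varies. 26 mm wide (y), 12 high, 10 deep (x). Origin: middle of the foot of its back face, on the plate's top, 113 mm from the rail's inner face; the block reaches 10 mm in +x from there; the gap for the spacer is the 40 to 50 mm from its front to the tile. Axes as the rail's.
- stop_medium: Blue stop block like stop_short, but 40 mm deep (x): too little room in front of it (10 to 20 mm). Origin and axes likewise; its back is in line with the others.
- stop_long: Blue stop block like stop_short, but 46 mm deep (x): even less room in front of it (4 to 14 mm). Origin and axes likewise.
- tile_center (a point): Centre of the loose white ceramic tile with three metal pads on top, 50 (x) x 120 (y) x 12 mm, about 0.15 kg, lying on the plate 2 to 12 mm short of the rail, slightly askew. x axis towards the rail, y along it, z up. Flush: its +x face lies on the rail's inner face (centre 25 mm from it). Polished, it slides easily (friction 0.25). Brittle: no more than 25 N on it in all.
- tile_left (a point): Middle of the +y end of the tile's +x face (the edge that goes against the rail), half-way up the tile.
- tile_right (a point): Middle of the -y end of the tile's +x face, half-way up the tile.
- spacer_center (a point): Centre, half-way up, of the loose orange spacer: upright block 18 (x) x 20 (y) x 80 mm high, 0.12 kg, A spring nose with a 12 mm brass roller sticks 12 mm out of its +x face, 3.5 to 9.5 mm above the underside. x axis the way the nose points, z up. Grip at or above this centre, best across its x faces: fingertips clear the tile and stops. In the gap, its underside is at most 4 mm above the plate.
- nose_tip (a point): Front of the nose's brass roller, 6.5 mm above the spacer's underside; 21 mm in +x from the spacer's axis when free.
- nose (a joint): How far the spring nose is squeezed into the spacer, m: 0 free, 0.010 fully in. Spring 1200 N/m: half-way (0.005) presses with 6 N, fully in 12 N and rigid beyond that.
- rinse_bottle: Bystander: clear bottle, 44 mm across, 120 mm high; origin in the middle of its underside.
- sample_jar: Bystander: glass jar with green cap, 52 mm across, 60 mm high; origin in the middle of its underside.
- mouse: Bystander: black computer mouse, 105 x 60 x 34 mm; origin on its underside.

How it is judged (in metres and radians):
At the end, for the whole second after the job is handed in: Both ends of the tile within 2 mm of the rail, pressing it with 1 to 15 N; the spacer gripped, within 12 mm of the short stop's middle, at most 5.5 mm above the plate, tilt and turn under 0.15 rad, nose squeezed 3 to 9 mm and pressing the tile over 1.5 N; at rest (x of each of tile_left, tile_right in the frame of rail above -0.002 m and contact force between tile and rail between 1 and 15 N and contact force between spacer and tile above 1.5 N and value of joint nose between 0.003 and 0.009 m and y of spacer_center in the frame of stop_short between -0.012 and 0.012 m and z of spacer_center in the frame of stop_short between 0.037 and 0.0455 m and angle between spacer_center's own z axis and vertical below 0.15 rad and angle between the x axis of spacer_center and the x axis of rail, either way round below 0.15 rad and contact force between the fingers and spacer above 2 N and linear speed of each of tile, spacer below 0.01 m/s); the arm keeps its last pose, push and grip.
It fails at once if the brittle tile takes more than 25 N (contact force between tile and anything else above 25 N).
It fails at once if the robot touches the tile itself (contact force between any of the fingers, the arm and tile above 0.5 N).
It fails at once if a bystander is shifted by more than 15 mm (distance of any of rinse_bottle, sample_jar, mouse from where it was at the start of the episode above 0.015 m).
It also fails if it takes over 38 s, if anything falls off the work surface, if the arm or the gripper's body presses on something with over 40 N, if the wrist force passes 120 N, or if a joint passes its speed limit or range.

## Working session

There is one attempt and no reset: what is moved stays moved. The work goes in short steps, Python scripts to look and compute and a shell command to move; the robot and the scene stay as the last step left them, time stands still between calls to the robot, and variables do not carry over. Pictures are saved under pics/ and viewed, at most 10 in all, crops included, and the job is handed in when it is done.

```bash
mkdir -p pics; cat > h.py <<'E'
import numpy as np, cv2
from workcell import env, grab_frame, camera_model, models
def P(cam,X):
    c=camera_model(cam);R,t,K=[np.array(c[k],float) for k in('R','t','K')]
    p=(K@(R@np.atleast_2d(np.array(X,float)).T+t.reshape(3,1))).T
    return p[:,:2]/p[:,2:]
def U(cam,px,z):
    c=camera_model(cam);R,t,K=[np.array(c[k],float) for k in('R','t','K')]
    px=np.atleast_2d(np.array(px,float));d=(R.T@np.linalg.inv(K)@np.c_[px,np.ones(len(px))].T).T
    o=-R.T@t.reshape(3);return o+d*((z-o[2])/d[:,2])[:,None]
E
python3 - <<'E'
from h import *
for c in('scene','top'):
    cv2.imwrite(f'pics/{c}0.png',grab_frame(c)); m=camera_model(c)
    print(c,-np.array(m['R']).T@np.array(m['t']).reshape(3),np.array(m['K'])[0,0])
    for n in('spacer_center','nose_tip','rail','stop_short','stop_medium','stop_long','tile_center','holder','rinse_bottle','sample_jar','mouse'):
        r=models.search_frame(n,c); print(n,[(np.round(x['point']),round(x['p'],2),np.round(P(c,x['point'])[0])) for x in r[:2]])
print(env.state())
E
```

```text
scene [1244.5789018  -494.62699187  660.18106801] 444.5722356324733
spacer_center [(array([ 538., -162.,   47.]), 0.85, array([234., 268.]))]
nose_tip []
rail [(array([551.,  20.,  17.]), 0.88, array([304., 252.])), (array([532.,  19.,   5.]), 0.39, array([300., 252.]))]
stop_short [(array([454.,  88.,  15.]), 0.46, array([303., 226.]))]
stop_medium []
stop_long [(array([458.,  52.,  18.]), 0.65, array([293., 230.])), (array([454.,  86.,  15.]), 0.41, array([302., 226.]))]
tile_center [(array([517.,  39.,  20.]), 0.75, array([302., 242.]))]
holder [(array([534.,  18.,   7.]), 0.67, array([300., 252.]))]
rinse_bottle [(array([ 715., -291.,   70.]), 0.64, array([219., 336.]))]
sample_jar [(array([ 779., -124.,   39.]), 0.61, array([316., 327.])), (array([ 715., -287.,   67.]), 0.48, array([221., 336.]))]
mouse [(array([454., 365.,  21.]), 0.66, array([378., 193.]))]
top [ 442.55435847   66.26256964 1269.22088352] 595.9750963332748
spacer_center [(array([ 526., -152.,   77.]), 0.7, array([433., 266.]))]
nose_tip []
rail [(array([551.,  20.,  18.]), 0.78, array([346., 257.]))]
stop_short
[... 560 characters left out ...]
0.98, array([176., 313.]))]
{'time_s': 1.2, 'qpos': array([-6.61195014e+01,  1.83116471e+01,  8.96410568e+01, -8.42642201e-04,
        7.20465485e+01, -1.14530270e+00]), 'qvel': array([ 0.02271655,  0.01658418,  0.09255782, -0.08419131,  0.02485987,
        0.01883034]), 'effort': array([ 2.39576839e-03, -4.12359524e+01, -2.32236475e+01,  7.28884852e-02,
        3.75018013e-02,  1.48605778e-05]), 'ee_pos': array([ 243.2356067 , -521.00137245,  224.96449994]), 'ee_rot': array([1.79999269e+02, 8.16396923e-04, 2.50260610e+01]), 'force': array([ 0.34088139,  0.64102499, -0.44969402]), 'torque': array([0.00915556, 0.01444304, 0.00778879]), 'gripper_force': 0.0, 'gripper_width': 91.27495948396958}
```

View pics/top0.png

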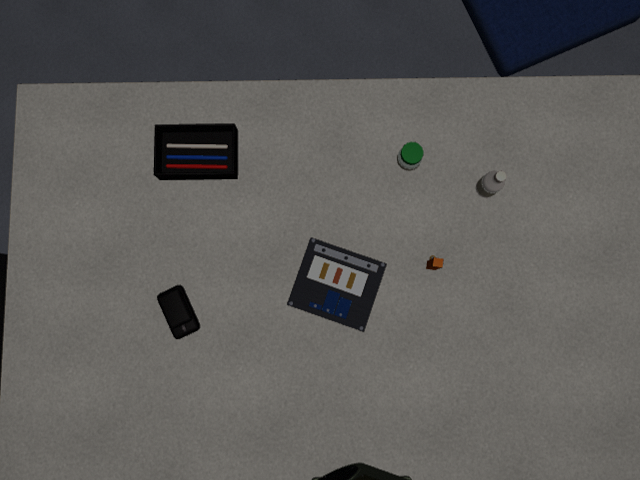

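View pics/scene0.png

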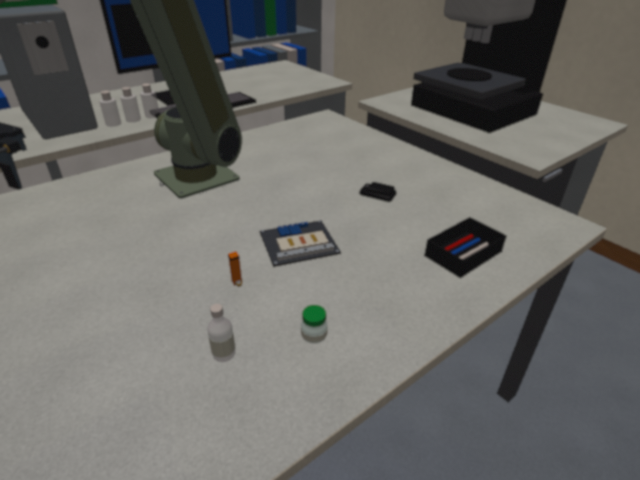

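The top picture shows the holder around (337,284) and the rail along its upper edge (348,258). The stops are at about (315..345,307), the spacer at (435,263), the jar at (411,155), the bottle at (492,183) and the mouse at (178,312). The scene picture shows the spacer at (235,268), with its nose low and on the near (+x) side. I'll enlarge both.

```bash
python3 - <<'E'
from h import *
def avg(c,n=4): return np.mean([grab_frame(c).astype(float) for _ in range(n)],0)
t=avg('top');s=avg('scene');np.save('t.npy',t);np.save('s.npy',s)
def crop(i,x,y,w,h,W,H): return cv2.resize(np.clip(i[y:y+h,x:x+w]*1.8,0,255).astype(np.uint8),(W,H),interpolation=cv2.INTER_CUBIC)
a=crop(t,285,232,105,105,600,600)      # scale 5.714
b=crop(t,420,248,30,30,200,200)        # 6.667
c=crop(s,215,245,40,50,200,250)        # 5
out=np.zeros((600,800,3),np.uint8);out[:,:600]=a;out[:200,600:]=b;out[200:450,600:]=c
cv2.imwrite('pics/crop1.png',out)
E
```

```text
(no output)
```

View pics/crop1.png

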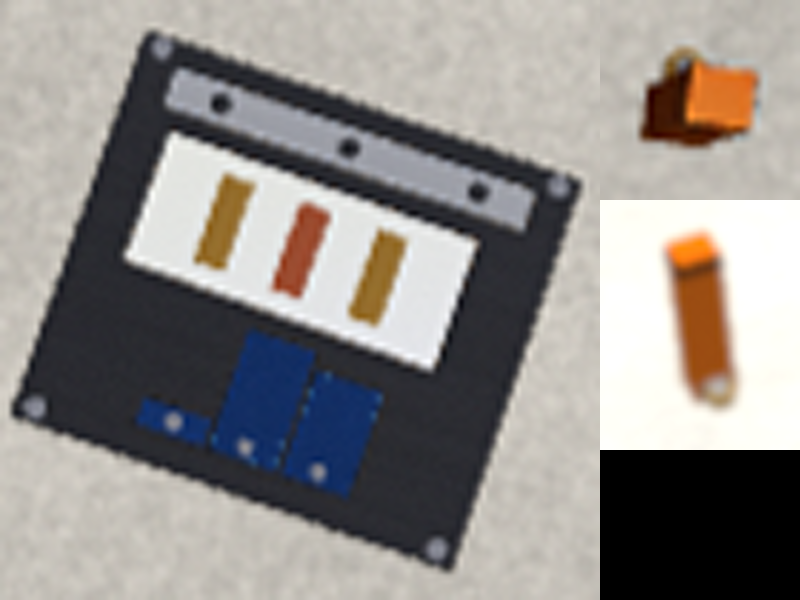

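The crop shows the short stop as the leftmost one, at crop (173,422). The tile is askew by a degree or two. The spacer's nose points up in the image (about +x), and its top face is at crop (722,95). Next I'll segment these and fit rectangles.

```bash
cat > seg.py <<'E'
from h import *
S=8
def rect(img,x,y,w,h,f,z,name,cam='top'):
    b=cv2.resize(img[y:y+h,x:x+w].astype(np.float32),None,fx=S,fy=S,interpolation=cv2.INTER_CUBIC)
    m=f(b).astype(np.uint8)
    cs=max(cv2.findContours(m,cv2.RETR_EXTERNAL,cv2.CHAIN_APPROX_NONE)[0],key=cv2.contourArea)
    px=(cs[:,0]+.5)/S-.5+[x,y]
    W=U(cam,px,z)[:,:2]
    (c,sz,a)=cv2.minAreaRect(W.astype(np.float32))
    # robust: also centroid
    M=cv2.moments(W.astype(np.float32).reshape(-1,1,2));cc=(M['m10']/M['m00'],M['m01']/M['m00'])
    a=(a+45)%90-45
    print(name,'rect c',np.round(c,1),'size',np.round(sz,1),'yaw',round(a,2),'centroid',np.round(cc,1),'area',round(M['m00']))
    return np.array(cc),a
E
python3 - <<'E'
from seg import *
t=np.load('t.npy')
print(t[240,300],t[300,300],t[270,330],t[264,436],t[266,430])
rect(t,285,232,105,105,lambda b:cv2.GaussianBlur(b,(0,0),3).max(2)<68,8,'plate')
rect(t,300,250,75,55,lambda b:(b.min(2)>110),20,'tile')
b=lambda b:(b[...,0]>b[...,2]*1.6)&(b[...,0]>40)
rect(t,305,285,50,36,b,20,'stops')
rect(t,305,298,16,14,b,20,'short')
rect(t,420,248,30,30,lambda b:(b[...,2]>110)&(b[...,0]<70),80,'spacertop')
# manual plate corners
q=np.array([(148,33),(580,182),(452,570),(13,412)]);q=(q+.5)/5.714-.5+[285,232]
w=U('top',q,8);print(np.round(w,1),np.round(w.mean(0),1))
tq=np.array([(173,131),(478,241),(434,371),(124,264)]);w=U('top',(tq+.5)/5.714-.5+[285,232],20);print(np.round(w,1),np.round(w.mean(0),1))
rq=np.array([(178,69),(535,189),(524,234),(164,105)]);w=U('top',(rq+.5)/5.714-.5+[285,232],20);print(np.round(w,1))
sq=np.array([(690,60),(758,70),(750,125),(686,125),(683,50)])-[600,0];w=U('top',(sq+.5)/6.667-.5+[420,248],80);print(np.round(w,1),w[:4].mean(0))
print('nose',U('top',(sq[4:]+.5)/6.667-.5+[420,248],8))
k=np.array([(716,380),(690,240)])-[600,200];k=(k+.5)/5-.5+[215,245];print('scene nose',U('scene',k[:1],6.5),'top',U('scene',k[1:]+[.6,2],80))
E
```

```text
[104.75 108.75 110.75] [27.25 23.5  23.25] [126.25 127.25 126.5 ] [ 24.    67.5  125.25] [ 4.  14.5 35.5]
plate rect c [495.9  41.5] size [172.5 152.9] yaw -20.05 centroid [495.8  41.5] area 25886
tile rect c [512.9  39.9] size [119.   48.9] yaw -20.6 centroid [512.8  39.9] area 5618
stops rect c [458.2  54.9] size [27.3 47.1] yaw -19.9 centroid [458.4  54.8] area 1176
short rect c [451.   87.3] size [26.9 10.9] yaw -18.35 centroid [451.1  87.7] area 249
spacertop rect c [ 533.6 -160.3] size [19.3 17.2] yaw -8.26 centroid [ 533.4 -160.2] area 289
[[595.1  95.2   8. ]
 [537.2 -64.3   8. ]
 [395.9 -13.7   8. ]
 [455.4 146.4   8. ]] [495.9  40.9   8. ]
[[557.2  86.1  20. ]
 [515.2 -25.1  20. ]
 [468.   -8.   20. ]
 [508.6 104.7  20. ]] [512.2  39.4  20. ]
[[580.1  84.   20. ]
 [534.  -46.5  20. ]
 [517.5 -42.1  20. ]
 [566.8  89.3  20. ]]
[[ 544.3 -151.1   80. ]
 [ 541.  -171.4   80. ]
 [ 524.5 -168.4   80. ]
 [ 524.8 -149.2   80. ]
 [ 547.3 -149.2   80. ]] [ 533.63064091 -160.0276667    80.        ]
nose [[ 553.64231085 -162.19909574    8.        ]]
scene nose [[ 534.95423598 -156.27501245    6.5       ]] top [[ 533.37203413 -158.68829437   80.        ]]
```

```bash
cat > plan.py <<'E'
from h import *
from scipy.spatial.transform import Rotation as Ro
def plan(x,y,z,yaw,n):
    s=env.state();p=np.array(s['ee_pos']);R=Ro.from_euler('xyz',s['ee_rot'],degrees=True);print('now',s['time_s'],p.round(1),np.round(s['ee_rot'],2))
    G=Ro.from_euler('xyz',[180,0,yaw],degrees=True);rv=(R.inv()*G).as_rotvec(degrees=True)
    d=(np.array([x,y,z])-p)/n;T=Ro.from_rotvec(rv/n,degrees=True)
    for i in range(n): print(R.inv().apply(d).round(1),(rv/n).round(2));R=R*T
E
python3 -c "
from plan import *
plan(533.5,-160.2,150,81.7,9)"
```

```text
now 1.6 [ 243.3 -521.   225. ] [179.99   0.    25.03]
[ 46.2 -22.7   8.3] [ 0.   0.  -6.3]
[ 48.4 -17.5   8.3] [ 0.   0.  -6.3]
[ 50.  -12.1   8.3] [ 0.   0.  -6.3]
[51.  -6.5  8.3] [ 0.   0.  -6.3]
[51.4 -0.9  8.3] [ 0.   0.  -6.3]
[51.2  4.8  8.3] [ 0.   0.  -6.3]
[50.4 10.4  8.3] [ 0.   0.  -6.3]
[49.  15.8  8.3] [ 0.   0.  -6.3]
[46.9 21.1  8.3] [ 0.   0.  -6.3]
```

```bash
python3 -m crank '-1 46.2 -22.7 8.3 0 0 -6.3;-1 48.4 -17.5 8.3 0 0 -6.3;-1 50 -12.1 8.3 0 0 -6.3;-1 51 -6.5 8.3 0 0 -6.3;-1 51.4 -0.9 8.3 0 0 -6.3;-1 51.2 4.8 8.3 0 0 -6.3;-1 50.4 10.4 8.3 0 0 -6.3;-1 49 15.8 8.3 0 0 -6.3;-1 46.9 21.1 8.3 0 0 -6.3;-1 0 0 0 0 0 0' 40; python3 -c "
from plan import *
plan(533.5,-160.2,42,81.7,4)"
```

```text
time_s: 2.85
ee_pos: [534.8, -157.6, 149.5]
ee_rot: [-180.0, -0.0, 82.0]
force: [-0.7, -0.6, 0.1]
gripper_width: 90.8
gripper_force: 0.0
now 2.85 [ 534.8 -157.6  149.5] [-1.7996e+02 -3.0000e-02  8.1990e+01]
[-0.7 -0.2 26.9] [-0.01 -0.01  0.07]
[-0.7 -0.2 26.9] [-0.01 -0.01  0.07]
[-0.7 -0.2 26.9] [-0.01 -0.01  0.07]
[-0.7 -0.2 26.9] [-0.01 -0.01  0.07]
```

```bash
python3 -m crank '-1 -0.7 0 27 0 0 0;-1 -0.7 0 27 0 0 0;-1 -0.5 0 27 0 0 0;-1 -0.5 0 26.5 0 0 0;-1 0 0 0 0 0 0;-1 0 0 0 0 0 0' 40; python3 -c "
from h import *
t=grab_frame('top');s=grab_frame('scene')
f=lambda i,x,y,w,h:cv2.resize(np.clip(i[y:y+h,x:x+w]*1.8,0,255).astype(np.uint8),(400,400),interpolation=cv2.INTER_CUBIC)
cv2.imwrite('pics/g1.png',np.hstack([f(t,405,235,60,60),f(s,200,215,80,80)]))"
```

```text
time_s: 3.6
ee_pos: [533.4, -163.3, 43.8]
ee_rot: [179.9, 0.0, 81.7]
force: [0.2, 0.9, 0.4]
gripper_width: 91.1
gripper_force: 0.0
```

View pics/g1.png

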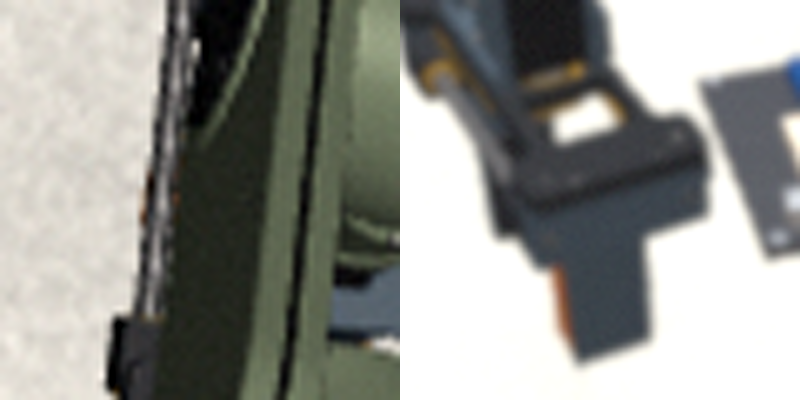

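The gripper straddles the spacer in the scene view, with orange showing behind the near finger at (565,305). I'll shift 3 mm along tool x and close.

```bash
python3 -m crank '-1 3 0 0 0 0 0;-0.3 0 0 0 0 0 0;0.3 0 0 0 0 0 0;0.6 0 0 0 0 0 0;0.8 0 0 0 0 0 0;1 0 0 0 0 0 0;1 0 0 0 0 0 0;1 0 0 0 0 0 0' 45
```

```text
time_s: 4.7
ee_pos: [533.4, -159.6, 42.7]
ee_rot: [-180.0, 0.0, 81.7]
force: [0.1, -0.1, 0.8]
gripper_width: 23.9
gripper_force: 0.0
```

```bash
python3 -m crank '1 0 0 0 0 0 0;1 0 0 0 0 0 0;1 0 0 0 0 0 0;1 0 0 0 0 0 0' 45
```

```text
time_s: 5.2
ee_pos: [533.3, -159.6, 42.7]
ee_rot: [-180.0, 0.0, 81.7]
force: [-0.1, -0.2, 0.4]
gripper_width: 17.9
gripper_force: 45.0
```

```bash
python3 -m crank '1 0 0 -15 0 0 0;1 0 0 -25 0 0 0;1 0 0 -25 0 0 0' 45;  python3 -c "
from plan import *
plan(470.7,80.5,90,69.95,7)"
```

```text
time_s: 5.58
ee_pos: [533.6, -159.6, 109.2]
ee_rot: [180.0, 0.0, 81.7]
force: [0.7, -0.5, -1.0]
gripper_width: 17.8
gripper_force: 45.0
now 5.575 [ 533.6 -159.6  109.2] [1.7996e+02 1.0000e-02 8.1720e+01]
[ 32.6 -13.8   2.7] [0.01 0.   1.68]
[ 32.2 -14.8   2.7] [0.01 0.   1.68]
[ 31.8 -15.7   2.7] [0.01 0.   1.68]
[ 31.3 -16.7   2.7] [0.01 0.   1.68]
[ 30.8 -17.6   2.7] [0.01 0.   1.68]
[ 30.3 -18.5   2.7] [0.01 0.   1.68]
[ 29.7 -19.3   2.7] [0.01 0.   1.68]
```

```bash
python3 -m crank '1 32.6 -13.8 2.5 0 0 1.68;1 32.2 -14.8 2.5 0 0 1.68;1 31.8 -15.7 2.5 0 0 1.68;1 31.3 -16.7 2.5 0 0 1.68;1 30.8 -17.6 2.5 0 0 1.68;1 30.3 -18.5 2.5 0 0 1.68;1 29.7 -19.3 2.5 0 0 1.68;1 0 0 0 0 0 0;1 0 0 0 0 0 0' 45;  python3 -c "
from plan import *
plan(470.7,80.5,60,69.95,1)
t=grab_frame('top');s=grab_frame('scene')
f=lambda i,x,y,w,h:cv2.resize(np.clip(i[y:y+h,x:x+w]*1.8,0,255).astype(np.uint8),(400,400),interpolation=cv2.INTER_CUBIC)
cv2.imwrite('pics/g2.png',np.hstack([f(t,285,232,100,100),f(s,255,190,80,80)]))"
```

```text
time_s: 6.7
ee_pos: [470.9, 80.3, 90.9]
ee_rot: [179.9, -0.0, 70.0]
force: [0.5, -0.5, -1.8]
gripper_width: 17.6
gripper_force: 45.0
now 6.7 [470.9  80.3  90.9] [ 1.7992e+02 -1.0000e-02  7.0000e+01]
[ 0.1 -0.3 30.9] [ 0.08 -0.01  0.05]
```

View pics/g2.png

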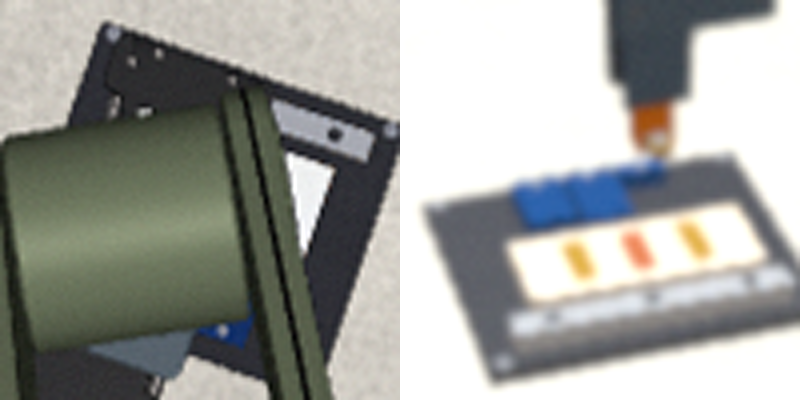

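The scene view shows the spacer over the short stop, with its nose at crop (656,145) pointing at the tile. I'll compare the predicted projections with what is visible.

```bash
cat > fr.py <<'E'
import numpy as np
a=np.radians(-20.05);ex=np.array([np.cos(a),np.sin(a)]);ey=np.array([-np.sin(a),np.cos(a)]);o=np.array([495.9,41.5])
def w(x,y,z=0): return np.r_[o+x*ex+y*ey,z]
def inv(p): d=np.array(p[:2])-o; return d@ex,d@ey
E
python3 -c "
from h import *;from fr import *
c=lambda X:((P('scene',X)-[255,190]+.5)*5+[400,0]).round()
p=env.state()['ee_pos'];u,v=inv(p);b=p[2]-42.7;print(u,v)
print('nose',c([w(u+21,v,b+6.5)]),'spacer front bottom edge y+-10',c([w(u+9,v+10,b),w(u+9,v-10,b),w(u+9,v+10,b+20),w(u+9,v-10,b+20)]))
print('stop short front top y+,y-',c([w(-53,41,20),w(-53,15,20)]))
print('plate corners',c([w(76,86,8),w(76,-86,8),w(-76,-86,8),w(-76,86,8)]))
print('tile top back corners',c([w(-8.5,64,20),w(-8.5,-56,20)]))
"
```

```text
-36.57389026568605 27.39757112978058
nose [[662. 156.]] spacer front bottom edge y+-10 [[674. 152.]
 [636. 158.]
 [673. 118.]
 [636. 125.]]
stop short front top y+,y- [[666. 171.]
 [618. 179.]]
plate corners [[831. 313.]
 [489. 379.]
 [421. 207.]
 [733. 154.]]
tile top back corners [[734. 208.]
 [507. 249.]]
```

```bash
python3 -m crank '1 0.5 0 10 0 0 0;1 0.5 0 10 0 0 0;1 0 0 8 0 0 0;1 0 0 4 0 0 0;1 0 0 3 0 0 0;1 0 0 0 0 0 0;1 0 0 0 0 0 0' 45;  python3 -c "
from plan import *;from fr import *
s=env.state();print(inv(s['ee_pos']),s['force'])
s=grab_frame('scene')
f=lambda i,x,y,w,h:cv2.resize(np.clip(i[y:y+h,x:x+w]*1.8,0,255).astype(np.uint8),(600,600),interpolation=cv2.INTER_CUBIC)
cv2.imwrite('pics/g3.png',f(s,270,200,60,60))"
```

```text
time_s: 7.68
ee_pos: [470.9, 81.5, 55.4]
ee_rot: [180.0, -0.0, 70.0]
force: [-0.8, -0.2, -1.2]
gripper_width: 18.0
gripper_force: 45.0
(np.float64(-37.14996978631134), np.float64(28.991637783412724)) [-0.78606206 -0.15257737 -1.15176305]
```

View pics/g3.png

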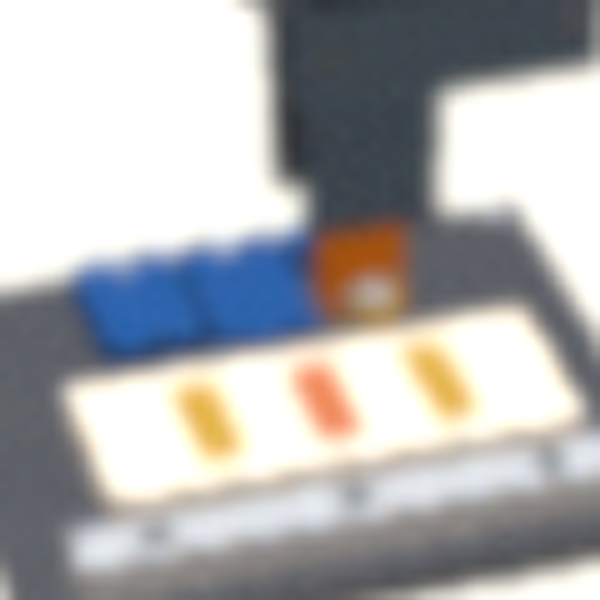

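The spacer sits in the gap right of the long stop, at crop (360,270), with its nose clear of the tile. I'll lower it another 2 mm and start the approach.

```bash
python3 -m crank '1 -0.5 0 1.2 0 0 0;1 0 0 1 0 0 0;1 0 2 0 0 0 0;1 0 2 0 0 0 0;1 0 2 0 0 0 0;1 0 2 0 0 0 0;1 0 2 0 0 0 0;1 0 1.5 0 0 0 0;1 0 1 0 0 0 0;1 0 0 0 0 0 0' 45;  cat > st.py <<'E'
from h import *;from fr import *
import sys
F=[]
for i in range(int(sys.argv[1])):
    grab_frame('scene');s=env.state();F.append(np.r_[inv(s['ee_pos']),s['ee_pos'][2]-50.7,s['force'][:2]@ex,s['force'][:2]@ey,s['force'][2]])
print('u v h Fx Fy Fz',np.mean(F,0).round(2),np.std(F,0).round(2),s['time_s'])
E
python3 st.py 4
```

```text
time_s: 8.98
ee_pos: [482.3, 76.6, 53.0]
ee_rot: [-180.0, 0.0, 70.0]
force: [-1.2, 0.0, -1.7]
gripper_width: 17.8
gripper_force: 45.0
u v h Fx Fy Fz [-24.9   28.32   2.3   -0.71  -0.22  -1.77] [0.02 0.   0.02 0.48 0.44 0.53] 9.175
```

```bash
python3 -m crank '1 0 0.8 0 0 0 0;1 0 0.8 0 0 0 0;1 0 0.8 0 0 0 0;1 0 0.8 0 0 0 0;1 0 0.8 0 0 0 0;1 0 0.5 0 0 0 0;1 0 0 0 0 0 0' 45; python3 st.py 6
```

```text
time_s: 10.05
ee_pos: [486.3, 75.1, 53.0]
ee_rot: [-180.0, 0.0, 70.0]
force: [-3.0, 0.4, -1.4]
gripper_width: 17.8
gripper_force: 45.0
u v h Fx Fy Fz [-20.48  28.28   2.27  -2.64  -0.17  -1.14] [0.03 0.01 0.01 0.36 0.42 0.48] 10.35
```

```bash
python3 -m crank '1 0 0.7 0 0 0 0;1 0 0.7 0 0 0 0;1 0 0.7 0 0 0 0;1 0 0.6 0 0 0 0;1 0 0 0 0 0 0;1 0 0 0 0 0 0' 45; python3 st.py 8; python3 -c "
from h import *
s=grab_frame('scene');t=grab_frame('top')
f=lambda i,x,y,w,h,W,b:cv2.resize(np.clip(i[y:y+h,x:x+w]*b,0,255).astype(np.uint8),(W,500),interpolation=cv2.INTER_CUBIC)
cv2.imwrite('pics/g4.png',np.hstack([f(s,270,210,60,60,500,1.1),f(t,330,240,60,100,300,1.8)]))"
```

```text
time_s: 11.1
ee_pos: [488.5, 74.3, 52.9]
ee_rot: [-179.9, 0.0, 70.0]
force: [-4.8, 2.5, -0.5]
gripper_width: 17.9
gripper_force: 45.0
u v h Fx Fy Fz [-18.24  28.27   2.24  -5.29   0.37  -0.16] [0.01 0.01 0.01 0.32 0.56 0.54] 11.5
```

View pics/g4.png

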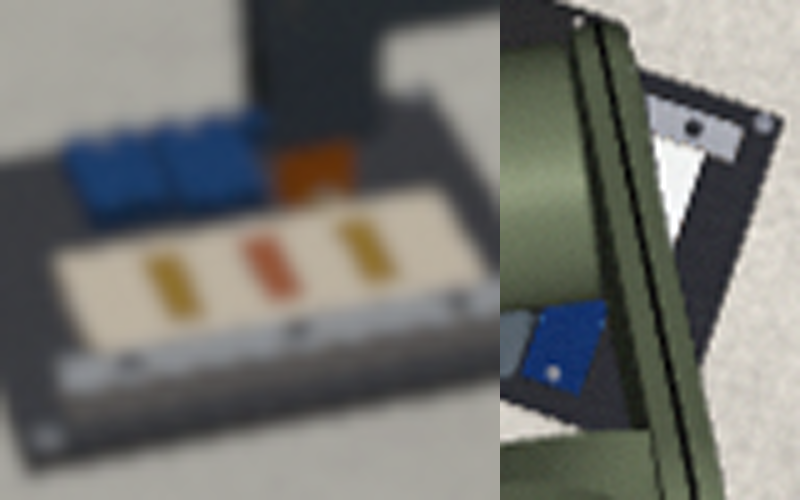

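Both views show the tile against the rail: its −y corner, at crop (705,150) in the top view, lies on the rail's inner edge. The force slope of 1.18 N/mm matches the nose spring, which puts the squeeze at about 4 mm. I'll go 0.9 mm further.

```bash
python3 -m crank '1 0 0.5 0 0 0 0;1 0 0.4 0 0 0 0;1 0 0 0 0 0 0;1 0 0 0 0 0 0;1 0 0 0 0 0 0;1 0 0 0 0 0 0' 45; python3 st.py 8
```

```text
time_s: 12.35
ee_pos: [489.0, 74.1, 52.9]
ee_rot: [-179.9, 0.0, 69.9]
force: [-4.9, 1.9, 0.2]
gripper_width: 18.0
gripper_force: 45.0
u v h Fx Fy Fz [-17.64  28.22   2.22  -6.21   0.13   0.68] [0.01 0.01 0.01 0.48 0.26 0.63] 12.75
```

```bash
python3 -c "
from workcell import env
print(env.job_done())"
```

```text
the job is handed in; nothing more can be done
None
```

I handed the job in at about 12.8 s, with the spacer still gripped at 45 N in the gap in front of the short stop. The tile looks flush against the rail at both ends, and the nose presses it with about 6 N (roughly 4.8 mm squeezed, worked out from the wrist force). The hand-in gave no verdict.

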